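# Load the battery pack through the charger's spring flaps

## Robot

A 6-joint arm with a two-finger parallel gripper is mounted at the origin on the work surface. World frame = base frame: x ahead of the robot, y to its left, z up, the work surface at z = 0. Lengths are in m, angles in rad, forces in N, time in s.
With the tool pointing down it reaches from about 0.35 to 0.85 m from the base axis. Payload 8.1 kg.
Tool frame: the origin (TCP) lies between the finger pads; the fingertips stand 19 mm ahead of it and the grasp point (between the pads) is the TCP; z points along the fingers, y is the direction in which the jaws open and shut (so a half turn about z gives the same grasp; the last joint's range is limited). The gripper opens to 85 mm and grips with 20 to 120 N. Pads are 22 mm wide; open, the fingers measure 114 mm over their backs; the gripper's body (76 mm by 85 mm) begins 54 mm behind the grasp point. The pads swing forward as they close: fully open they stand 13 mm farther back than shut.
Start: joints at [-1.378, 0.13, 1.488, -0, 1.523, -0.085], TCP at [0.165, -0.577, 0.223] pointing down, gripper open.
Joint ranges: [-2.96, 2.96], [-0.89, 2.26], [0.02, 2.5], [-1.34, 4.48], [0, 2.73], [-2.66, 2.66]. Speed limits (rad/s): [2.39, 2.39, 2.79, 3.14, 3.14, 3.14].

## Interface

Orientations are given as a unit quaternion [x, y, z, w].
In Python, from rig import arm gives the robot as it stands.
- The arm moves only by the tool drive_tool, never from a script. Its argument "increments" is a list of rows, each a list of 2 entries, a list of its own where there are three numbers: the shift along the tool's x, y, z in m, then the turn about the tool's z in rad. In form: [[[x, y, z], roll], ...]. A call has 1 to 5 rows; each row shifts and turns the commanded pose from where the row before left it, along the tool's axes as they then stand; what a row does not reach is not made up. A row lasts 1/12 s, in which the tool goes at most 41.7 mm and 7.16 degrees, less where a joint would pass 70% of its speed; a pose out of reach is approached as far as the arm can. A call with a gripper value outside its range is refused whole. "fingers" is the opening, from 0 (shut) to 1 (fully open), set as the call begins (left out, the last holds). The fingers move at their own pace and stop on an object; the grip force is fixed at half the most. Time passes only in rows, so rows that do not move let the fingers close. It gives the time, the measured TCP pose, the force and the opening at its end, in the units of the state.
- arm.sense(): the state, without advancing time (a new reading comes with each control period).
- arm.grab_frame(name): name is "side" or "top"; returns the picture (480x640x3 uint8, red, green, blue); there is no depth.
- arm.camera_model(name): a dict with "fx", "fy", "cx", "cy" (pixels), "dist_coeffs" ([k1, k2, p1, p2, k3] as OpenCV has them; the pictures are not rectified), "world_to_cam" (4x4, takes a point from world to camera coordinates). Camera axes: x right, y down, z forward; pixel columns grow to the right and rows downward; lengths in m; the calibration is good to about 2 mm. A picture is of the moment at which its call begins. camera_model takes no time and is no camera call.
- arm.sign_off(): hands the job in, once; it reports no verdict.
The state is a dict: "t": time; "joint_positions": joint angles; "qd": joint speeds; "joint_torque": joint torques, N m; "tool_pos": TCP position; "tcp_rot": TCP orientation; "contact_force": force on the tool from outside, world axes, zero at the start; "wrist_torque": the same for the moment, N m; "finger_gap": finger opening in m.
Only numpy, scipy, OpenCV 4.12 (cv2) and the standard library are available. Lean on these libraries where they do the work, as an engineer would, in place of code of your own. Each camera call takes 0.05 s, during which the arm holds its last target.

## Task

Pick up the black battery pack by its orange grip, set it on the open front plate of the charging dock with its brass-contact end towards the orange flaps, and slide it in through the spring flaps until they close behind it and the dock's sprung contact strip is pushed back as far as it goes. How deep that is varies, so go by feel and push gently: stop when the resistance turns firm, without ramming the dock. Let go of the pack, leave it there, and leave everything else on the bench alone.

Things in the scene. Friction and masses are not known exactly. Their poses are not given: they have to be found in the camera images.
- pack: Black battery pack, 0.26 to 0.47 kg, 90 mm long (x), 56 wide (y), 30 high. Upright orange grip on the middle of its top: 46 mm long (x), 20 mm wide (y), from 30 to 76 mm above the underside. Origin: centre of the underside. +x points to the end with the brass contact (a white band on the top is near this end), z up.
- pack_nose (a point): Middle of the pack's brass-contact end face, 45 mm ahead of its origin and 15 mm up.
- pack_tail (a point): Middle of the pack's rear end face, 45 mm behind its origin and 15 mm up.
- dock: Charging dock fixed to the bench. Origin: on the bench, under the middle of the doorway; +x is the way the pack is pushed in, z up. Aluminium base plate 110 mm wide, top 8 mm above the bench, from x = -115 to +205 mm. Black door posts at x = -10 to 0 mm stand 68 mm apart, 48 mm high. Allowed at most: 60 N between pack and dock, 15 N between fingers and dock.
- dock_apron (a point): Top of the open front plate, 62 mm before the doorway on the lane's centre line (dock x = -62, y = 0, z = 8 mm): a pack set down with its origin here and its x along the dock's x stands clear of the closed flaps. Standing on the plate, its grip spans 38 to 84 mm above the bench.
- dock_lane (a point): Middle of the lane's floor where the side guides begin (dock x = 42, y = 0, z = 8 mm). From here on guides 60 mm apart with tapered lead-ins, and two white roof lips, 40 to 44 mm above the bench, that leave a slot 40 mm wide for the grip: the pack cannot be set in from above, and fingers on the grip must stay over 44 mm above the bench.
- dock_far (a point): Dock x = 146, y = 0, z = 23 mm: the middle of the range for the black contact strip at the far end. It sits on a blue block set to a different, unreported depth each time: its untouched face is at dock x = 134 to 158 mm. Pushed, it slides back 12 mm to a hard stop, resisting with 5 N at first, 8 N at the end (more if fast), stays where left, and takes at most 25 N. Sliding adds 1 to 4 N.
- flap_left (a joint): Angle of the left orange spring flap (34 mm wide, 27 high, its top 37 mm above the bench), hinged on an upright pin at the left post (dock x = 1, y = 36 mm): 0 closed, to 1.5 rad pushed into the dock. Opening both takes up to about 8 N, less once they rub on the pack's sides. They spring shut once the pack's rear end is about 36 mm past the doorway.
- flap_right (a joint): The same for the right flap (dock y = -36 mm).
Mind the look-alikes: they are no part of the job. Several things have the shape of the pack; the one meant has the colours described above.

How it is judged:
By the outcome, as a careful person would: the job done as asked, in the order asked, and still so for the second after the job is handed in, with the robot touching nothing.
It also fails if it takes over 54 s, if anything falls off the work surface, if the arm or the gripper's body presses on something with over 40 N, if the wrist force passes 120 N, or if a joint passes its speed limit or range.

## Working session

There is one attempt and no reset: what is moved stays moved. The work goes in short steps, Python scripts to look and compute and a tool call to move; the robot and the scene stay as the last step left them, time stands still between calls to the robot, and variables do not carry over. Pictures are saved under pics/ and viewed, and the job is handed in when it is done.

Besides the shell and the picture viewer there is one more tool, called after "Call:" as name([rows], argument=value, ...), one row to a line, values as JSON. drive_tool: Moves the arm, as the interface text tells. Its arguments: {"type":"object","properties":{"increments":{"type":"array","items":{"type":"array"}},"fingers":{"type":"number"}},"required":["increments"]}

```bash
mkdir -p pics; ls
python3 - <<'E'
from rig import arm
import cv2
s=arm.sense();print(s)
for n in("side","top"):
    im=arm.grab_frame(n);cv2.imwrite(f"pics/{n}0.png",im[:,:,::-1]);m=arm.camera_model(n);print(n,m)
E
```

```text
pics
{'t': 0.0, 'joint_positions': array([-1.37840344e+00,  1.31162533e-01,  1.48927707e+00, -7.33953549e-06,
        1.52297501e+00, -8.53747872e-02]), 'qd': array([ 0.00068375,  0.0008316 , -0.00091227,  0.00061428, -0.00116233,
       -0.00025335]), 'joint_torque': array([ 1.06488151e-03, -5.69399178e+01, -5.00550091e+01, -3.34838860e-04,
        1.45219118e-02, -1.20096999e-05]), 'tool_pos': array([ 0.16445278, -0.57644645,  0.22214482]), 'tcp_rot': array([ 9.90370696e-01,  1.38437907e-01, -5.23826497e-05, -9.09481354e-04]), 'contact_force': array([0.06948041, 0.55640502, 0.46358148]), 'wrist_torque': array([-0.0152923 , -0.02112202, -0.0106742 ]), 'finger_gap': 0.08506178303178377}
side {'fx': 451.45668116904636, 'fy': 451.45668116904636, 'cx': 327.88487563948286, 'cy': 238.5211792455906, 'dist_coeffs': array([-0.05203471,  0.        ,  0.        ,  0.        ,  0.        ]), 'world_to_cam': array([[ 0.7702486 , -0.637702  ,  0.0072972 , -0.47727957],
       [-0.36779273, -0.45352814, -0.81181324,  0.19195393],
       [ 0.52100441,  0.62261415, -0.58387158,  0.46485962],
       [ 0.        ,  0.        ,  0.        ,  1.        ]])}
top {'fx': 480.217480851723, 'fy': 480.217480851723, 'cx': 322.38048237442405, 'cy': 242.5498119351565, 'dist_coeffs': array([0.02937626, 0.        , 0.        , 0.        , 0.        ]), 'world_to_cam': array([[ 1.72923018e-02, -9.99850425e-01,  3.21926393e-04,
        -1.10619686e-01],
       [-9.83537482e-01, -1.70680933e-02, -1.79896364e-01,
         5.28020376e-01],
       [ 1.79874950e-01,  2.79419554e-03, -9.83685516e-01,
         7.31419878e-01],
       [ 0.00000000e+00,  0.00000000e+00,  0.00000000e+00,
         1.00000000e+00]])}
```

View pics/top0.png

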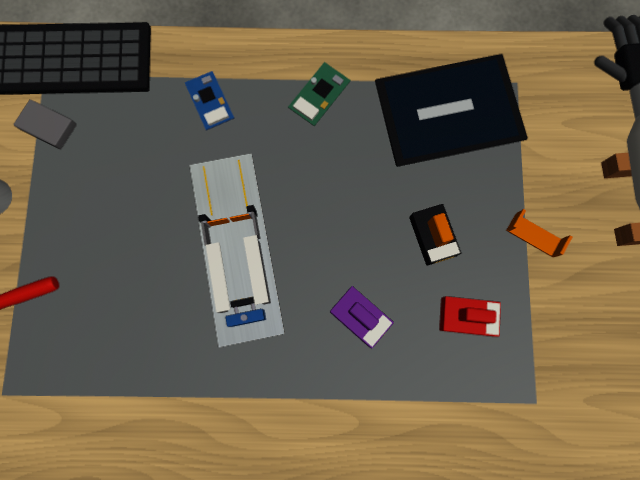

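View pics/side0.png

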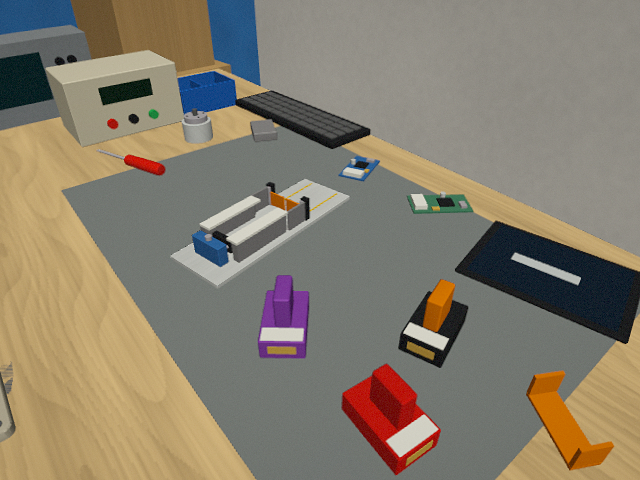

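Pack-shaped candidates in the top view are purple (361,317), red (471,316) and black with an orange grip (436,235). Only the black one matches the description. I'll confirm it in an enlarged crop and crop the dock too.

```bash
cat > h.py <<'E'
import numpy as np,cv2
from rig import arm
def ray(n,uv):
    m=arm.camera_model(n);K=np.array([[m['fx'],0,m['cx']],[0,m['fy'],m['cy']],[0,0,1]])
    p=cv2.undistortPoints(np.array(uv,float).reshape(-1,1,2),K,m['dist_coeffs']).reshape(-1,2)
    W=m['world_to_cam'];R=W[:3,:3];c=-R.T@W[:3,3]
    d=np.c_[p,np.ones(len(p))]@R
    return c,d
def onz(n,uv,z):
    c,d=ray(n,uv);return c+d*((z-c[2])/d[:,2])[:,None]
def proj(n,P):
    m=arm.camera_model(n);K=np.array([[m['fx'],0,m['cx']],[0,m['fy'],m['cy']],[0,0,1]])
    W=m['world_to_cam'];return cv2.projectPoints(np.array(P,float).reshape(-1,1,3),cv2.Rodrigues(W[:3,:3])[0],W[:3,3],K,m['dist_coeffs'])[0].reshape(-1,2)
def tri(uv1,uv2):
    c1,d1=ray('top',[uv1]);c2,d2=ray('side',[uv2]);
    A=np.c_[d1[0],-d2[0]];t=np.linalg.lstsq(A,c2-c1,rcond=None)[0]
    a=c1+t[0]*d1[0];b=c2+t[1]*d2[0];return (a+b)/2,np.linalg.norm(a-b)
E
python3 - <<'E'
import cv2,numpy as np
t=cv2.imread('pics/top0.png');s=cv2.imread('pics/side0.png')
a=cv2.resize(t[195:275,400:480],None,fx=5,fy=5,interpolation=cv2.INTER_CUBIC)
b=cv2.resize(s[275:370,390:475],(358,400),interpolation=cv2.INTER_CUBIC)
cv2.imwrite('pics/c1.png',np.hstack([a,b]))
a=cv2.resize(t[145:355,180:295],None,fx=2.8,fy=2.8,interpolation=cv2.INTER_CUBIC)
b=cv2.resize(s[170:295,165:355],None,fx=2.4,fy=2.4,interpolation=cv2.INTER_CUBIC)
c=np.zeros((590,800,3),np.uint8);c[:a.shape[0],:a.shape[1]]=a;c[:b.shape[0],330:330+b.shape[1]]=b
cv2.imwrite('pics/c2.png',c)
E
```

```text
(no output)
```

View pics/c1.png

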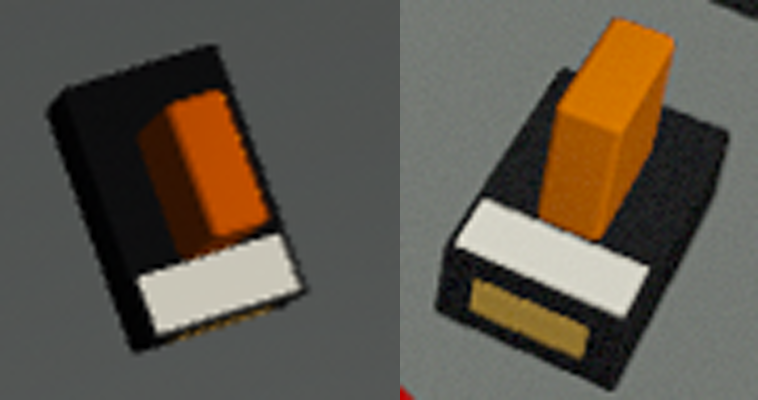

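View pics/c2.png

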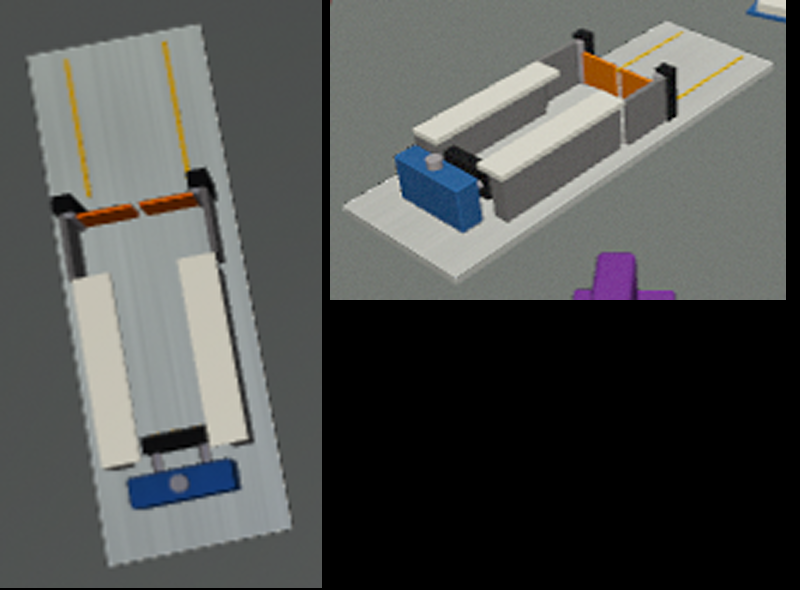

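The crop confirms it: black body, orange grip, white band and brass at the lower-right end. The dock's apron is at the top (far) end, so the push is down-image, towards the robot. Next I'll measure both.

Run:
```python
from h import *
t=cv2.imread('pics/top0.png');hsv=cv2.cvtColor(t,cv2.COLOR_BGR2HSV)
def rect(mask,z,name):
    c,_=cv2.findContours(mask,cv2.RETR_EXTERNAL,cv2.CHAIN_APPROX_NONE);c=max(c,key=cv2.contourArea)
    P=onz('top',c.reshape(-1,2),z)[:,:2]
    r=cv2.minAreaRect((P*1000).astype(np.float32));print(name,len(c),r)
    return r
def win(m,x0,x1,y0,y1):
    o=np.zeros_like(m);o[y0:y1,x0:x1]=m[y0:y1,x0:x1];return o
print(hsv[235,442],hsv[245,430],hsv[234,435])
o=win(cv2.inRange(hsv,(3,180,150),(20,255,255)),400,480,195,275);rect(o,.076,'grip top')
w=win(cv2.inRange(hsv,(0,0,140),(180,70,255)),400,480,195,275);rect(w,.030,'band')
b=win(cv2.inRange(t,(0,0,0),(45,45,45)),400,480,195,275);
# plate: brighter grey
pl=win(cv2.inRange(hsv,(0,0,115),(180,90,255)),170,300,140,360)
pl=cv2.morphologyEx(pl,cv2.MORPH_CLOSE,np.ones((15,15)))
r=rect(pl,.008,'plate');c,_=cv2.findContours(pl,0,1);c=max(c,key=cv2.contourArea);ap=cv2.approxPolyDP(c,6,True).reshape(-1,2);print(ap,onz('top',ap,.008))
# manual corners from crop
full=np.array([[27,57],[202,24],[292,527],[108,567]])/2.8+[180,145]
print('man plate',onz('top',full,.008))
pk=np.array([[218,47],[308,291],[157,335]])/5+[400,195]; print('pack top',onz('top',pk,.03))
g=np.array([[170,105],[222,90],[270,218],[218,237]])/5+[400,195]; print('grip',onz('top',g,.076), onz('top',g,.076).mean(0))
bs=np.array([[136,352],[308,293]])/5+[400,195];
# flaps inner tips / yellow lines
yl=np.array([[66,60],[89,195],[165,42],[187,170]])/2.8+[180,145];print('yel',onz('top',yl,.008))
fl=np.array([[137,209],[142,206]])/2.8+[180,145];print('flapgap',onz('top',fl,.037))
st=np.array([[140,449],[207,440]])/2.8+[180,145];print('strip',onz('top',st,.03))
```

```text
[ 12 255 186] [120  17  15] [ 11 250  50]
grip top 67 ((552.6383056640625, -291.0080261230469), (43.24129867553711, 16.457059860229492), 18.300050735473633)
band 75 ((522.1021118164062, -301.171630859375), (19.124324798583984, 48.77521896362305), 18.599767684936523)
plate 487 ((527.7911987304688, 47.22152328491211), (319.59124755859375, 110.33816528320312), 12.32515811920166)
[[251 154]
 [190 165]
 [219 347]
 [283 333]] [[ 0.6937221   0.02728556  0.008     ]
 [ 0.67136223  0.1331723   0.008     ]
 [ 0.36035894  0.06491893  0.008     ]
 [ 0.3844737  -0.03905735  0.008     ]]
man plate [[ 0.67069536  0.13375343  0.008     ]
 [ 0.69455385  0.02530623  0.008     ]
 [ 0.38416221 -0.04118693  0.008     ]
 [ 0.35955115  0.06557182  0.008     ]]
pack top [[ 0.60188635 -0.30412442  0.03      ]
 [ 0.51925399 -0.33141212  0.03      ]
 [ 0.50370133 -0.28140108  0.03      ]]
grip [[ 0.57032509 -0.27677631  0.076     ]
 [ 0.57545979 -0.29324818  0.076     ]
 [ 0.53456041 -0.30704356  0.076     ]
 [ 0.52823973 -0.29068939  0.076     ]] [ 0.55214626 -0.29193936  0.076     ]
yel [[0.66921816 0.10931438 0.008     ]
 [0.58271232 0.0899898  0.008     ]
 [0.68223613 0.04801788 0.008     ]
 [0.5996555  0.03053197 0.008     ]]
flapgap [[0.56777384 0.05419396 0.037     ]
 [0.56964816 0.05133277 0.037     ]]
strip [[0.42715672 0.04638001 0.03      ]
 [0.43294598 0.00791807 0.03      ]]
```

```bash
cat >> h.py <<'E'
a=np.radians(12.3);DX=np.array([-np.cos(a),-np.sin(a),0]);DY=np.array([np.sin(a),-np.cos(a),0]);DO=np.array([.5718,.0568,0])
def dock(x,y,z):return DO+DX*x/1e3+DY*y/1e3+[0,0,z/1e3]
def todock(p):
    d=np.array(p)-DO;return np.array([d@DX,d@DY,d[2]])*1e3
E
python3 - <<'E'
from h import *
pts=[dock(*p) for p in [(-115,55,8),(-115,-55,8),(205,55,8),(205,-55,8),(0,34,48),(0,-34,48),(-10,34,48),(-10,-34,48),(42,20,44),(42,-20,44),(1,0,37),(-62,0,8)]]
a=np.radians(18.4);px=np.array([-np.cos(a),-np.sin(a),0]);py=np.array([np.sin(a),-np.cos(a),0]);po=np.array([.5524,-.2912,0])
pts+=[po+px*x+py*y+[0,0,z] for x,y,z in[(.045,.028,.03),(.045,-.028,.03),(-.045,-.028,.03),(-.045,.028,.03),(.023,.01,.076),(.023,-.01,.076),(-.023,.01,.076),(-.023,-.01,.076)]]
for n,bx in(('top',[(145,355,180,295),(195,275,400,480)]),('side',[(170,295,165,355),(275,370,390,475)])):
    im=cv2.imread(f'pics/{n}0.png');uv=proj(n,pts);out=np.zeros((590,800,3),np.uint8);X=0
    for y0,y1,x0,x1 in bx:
        f=2.7 if y1-y0>100 else 3.2
        c=cv2.resize(im[y0:y1,x0:x1],None,fx=f,fy=f,interpolation=cv2.INTER_CUBIC)
        for u,v in uv:
            cv2.drawMarker(c,(int((u+.5-x0)*f),int((v+.5-y0)*f)),(0,255,0),cv2.MARKER_CROSS,9,1)
        c=c[:590,:800-X];out[:c.shape[0],X:X+c.shape[1]]=c;X+=c.shape[1]+5
    cv2.imwrite(f'pics/ov_{n}.png',out)
E
```

```text
(no output)
```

View pics/ov_top.png

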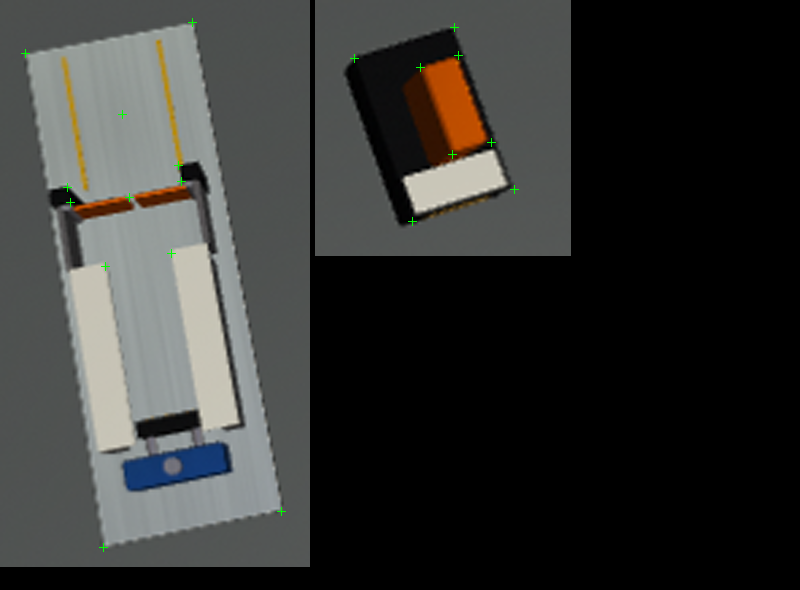

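View pics/ov_side.png

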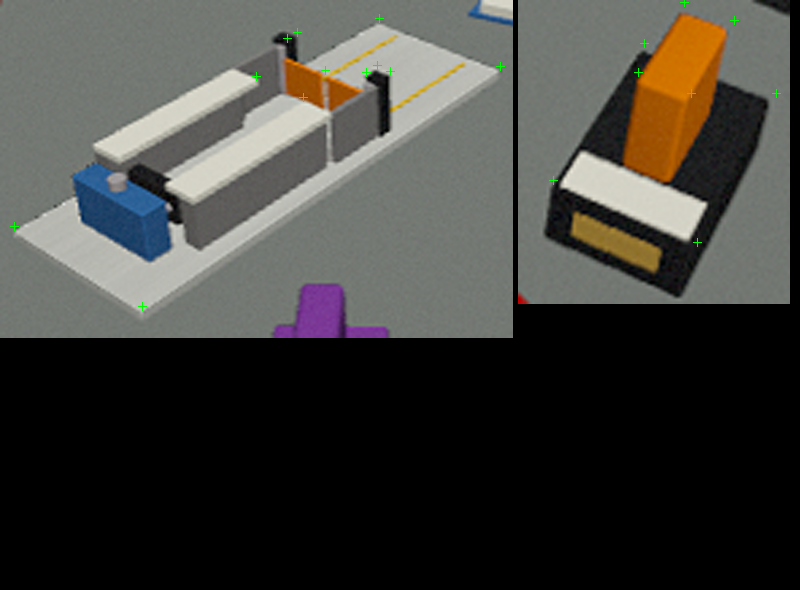

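Call:
drive_tool([
  [[0.03,-0.0112,0],0],
  [[0.03,-0.0112,0],0],
  [[0.03,-0.0112,0],0],
  [[0.03,-0.0112,0],0],
  [[0.03,-0.0112,0],0],
], fingers=1)

```text
t: 0.52
tool_pos: [0.2942, -0.4807, 0.2226]
tcp_rot: [0.99, 0.138, -0.0, -0.0]
contact_force: [-0.0, -1.0, -0.9]
finger_gap: 0.0854
```

Call:
drive_tool([
  [[0.03,-0.0112,0],0],
  [[0.03,-0.0112,0],0],
  [[0.03,-0.0112,0],0],
  [[0.03,-0.0112,0],0],
  [[0.03,-0.0112,0],0],
])

```text
t: 0.93
tool_pos: [0.4233, -0.3857, 0.2227]
tcp_rot: [0.99, 0.138, -0.0, -0.0]
contact_force: [0.4, -0.1, -0.5]
finger_gap: 0.0853
```

Call:
drive_tool([
  [[0.03,-0.0112,0],0],
  [[0.03,-0.0112,0],0],
  [[0.03,-0.0112,0],0],
  [[0.03,-0.0112,0],-0.0436],
  [[0.03,-0.0112,0],0],
])

```text
t: 1.35
tool_pos: [0.5513, -0.2897, 0.2226]
tcp_rot: [0.987, 0.161, -0.0, -0.0]
contact_force: [-0.2, 0.0, -0.2]
finger_gap: 0.0852
```

Call:
drive_tool([
  [[0,0,0.02],0],
  [[0,0,0.02],0],
  [[0,0,0.02],0],
  [[0,0,0.01],0],
  [[0,0,0],0],
])

```text
t: 1.77
tool_pos: [0.5484, -0.2896, 0.1493]
tcp_rot: [0.987, 0.16, -0.002, -0.002]
contact_force: [-0.2, -0.5, 0.4]
finger_gap: 0.0858
```

Run:
```python
from h import *
s=arm.sense();print(s['t'],s['tool_pos'],s['contact_force'],s['finger_gap'])
from scipy.spatial.transform import Rotation as R
r=R.from_quat(s['tcp_rot']).as_matrix();print(r.T.round(4));print('yaw',np.degrees(np.arctan2(r[1,0],r[0,0])))
d=np.array([.5524,-.2912,.062])-s['tool_pos'];print('tool delta',r.T@d)
for n in('top','side'):
    im=arm.grab_frame(n);cv2.imwrite(f'pics/{n}1.png',im[:,:,::-1])
t=cv2.imread('pics/top1.png')[150:300,380:520];v=cv2.imread('pics/side1.png')[180:400,340:540]
cv2.imwrite('pics/c3.png',np.hstack([cv2.resize(t,(400,428)),cv2.resize(v,(390,428))]))
```

```text
1.7667 [ 0.54840499 -0.28959856  0.14926081] [-0.18655789 -0.54144423  0.40706554] 0.08579830621235132
[[ 0.9488  0.316  -0.004 ]
 [ 0.316  -0.9488 -0.005 ]
 [-0.0054  0.0035 -1.    ]]
yaw 18.419935153246602
tool delta [0.00363322 0.003218   0.08723197]
```

View pics/c3.png

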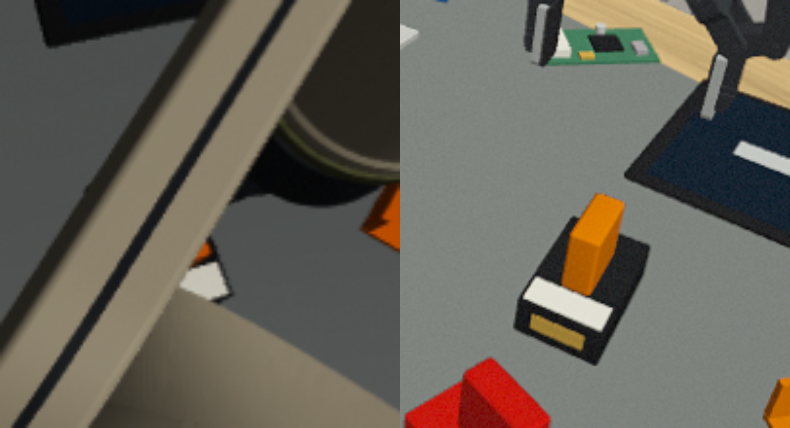

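Call:
drive_tool([
  [[0.001,0.001,0.02],0],
  [[0.001,0.001,0.02],0],
  [[0,0,0.02],0],
  [[0,0,0.015],0],
  [[0,0,0.012],0],
])

```text
t: 2.28
tool_pos: [0.5533, -0.2928, 0.0666]
tcp_rot: [0.987, 0.16, 0.0, 0.0]
contact_force: [-0.2, -0.4, -0.6]
finger_gap: 0.0853
```

Call:
drive_tool([
  [[0,0,0],0],
  [[0,0,0],0],
])

```text
t: 2.45
tool_pos: [0.5531, -0.2925, 0.0669]
tcp_rot: [0.987, 0.16, 0.0, 0.0]
contact_force: [0.2, -0.8, 0.9]
finger_gap: 0.0856
```

Run:
```python
from h import *
s=arm.sense();print(s['t'],s['tool_pos'],s['contact_force'],s['finger_gap'])
im=arm.grab_frame('side')[:,:,::-1];cv2.imwrite('pics/c4.png',cv2.resize(im[220:400,340:540],(667,600)))
```

```text
2.45 [ 0.55310445 -0.29248395  0.06691768] [ 0.17425    -0.77581615  0.87557728] 0.08557176922461442
```

View pics/c4.png

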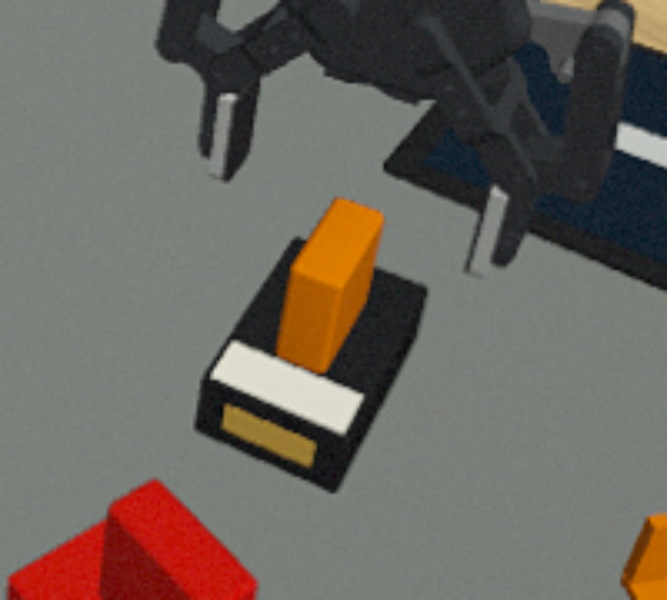

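Run:
```python
from h import *
s=arm.sense();p=s['tool_pos'];a=np.radians(18.4);ty=np.array([np.sin(a),-np.cos(a),0])
for dz in(.0,-.006,-.019):
  for k in(-.0425,.0425): print(dz,k,(proj('side',[p+ty*k+[0,0,dz]])-[340,220])*3.333)
g=np.array([[337,198],[384,213],[340,288],[293,265]])/3.333+[340,220]
print('grip top side',onz('side',g,.076),onz('side',g,.076).mean(0))
bd=np.array([[425,290],[342,435],[210,380]])/3.333+[340,220]
print('pack top corner',onz('side',bd,.03))
m=arm.camera_model('side');W=m['world_to_cam'];print(-W[:3,:3].T@W[:3,3]);W=arm.camera_model('top')['world_to_cam'];print(-W[:3,:3].T@W[:3,3])
gt=np.array([[170,105],[222,90],[270,218],[218,237]])/5+[400,195]
gs=g[[0,1,2,3]]
for i in range(4):
  for j in range(4): pass
# corners: top order back-left(world +y far),back-right,front-right,front-left
for u,v in zip(gt,gs):print(tri(u,v))
```

```text
0.0 -0.0425 [[233.79873429 205.78923703]]
0.0 0.0425 [[461.53622925 292.93579958]]
-0.006 -0.0425 [[231.92638035 218.08895409]]
-0.006 0.0425 [[457.97950917 305.43423195]]
-0.019 -0.0425 [[227.9442597 244.201656 ]]
-0.019 0.0425 [[450.42471904 331.92956576]]
grip top side [[ 0.56463161 -0.27909763  0.076     ]
 [ 0.57123809 -0.2950605   0.076     ]
 [ 0.52881051 -0.30931405  0.076     ]
 [ 0.525192   -0.29186584  0.076     ]] [ 0.54746805 -0.29383451  0.076     ]
pack top corner [[ 0.59622237 -0.30515071  0.03      ]
 [ 0.51580482 -0.32993635  0.03      ]
 [ 0.49939449 -0.28391998  0.03      ]]
[ 0.19602927 -0.5067338   0.43073187]
[ 0.38967659 -0.10363457  0.8145117 ]
(array([ 0.57039239, -0.27688645,  0.07170992]), np.float64(0.0025178598015897415))
(array([ 0.57563157, -0.29346817,  0.07269188]), np.float64(0.0017171543137661294))
(array([ 0.53444513, -0.30736094,  0.07140458]), np.float64(0.0026403302658700237))
(array([ 0.52810701, -0.29077047,  0.0736495 ]), np.float64(0.0014726204575521292))
```

Call:
drive_tool([
  [[0,0,0],0],
  [[0,0,0],0],
  [[0,0,0],0],
  [[0,0,0],0],
], fingers=0.45)

```text
t: 2.83
tool_pos: [0.5534, -0.2924, 0.067]
tcp_rot: [0.987, 0.16, 0.0, 0.0]
contact_force: [0.5, -0.1, -0.3]
finger_gap: 0.0393
```

Run:
```python
from h import *
s=arm.sense();print(s['t'],s['tool_pos'],s['contact_force'],s['finger_gap'])
p=s['tool_pos'];a=np.radians(18.4);ty=np.array([np.sin(a),-np.cos(a),0]);tx=np.array([np.cos(a),np.sin(a),0])
g=s['finger_gap']/2
im=arm.grab_frame('side')[:,:,::-1].copy();c=cv2.resize(im[220:400,340:540],(667,600),interpolation=cv2.INTER_CUBIC)
for dz in(0,-.019):
  for k in(-g,g):
    for x in(-.011,.011):
      u=(proj('side',[p+ty*k+tx*x+[0,0,dz]])[0]-[340,220])*3.333;cv2.drawMarker(c,tuple(int(q) for q in u),(0,255,0) if dz else (255,0,255),0,9,1)
cv2.imwrite('pics/c5.png',c)
```

```text
2.8333 [ 0.55335338 -0.29240566  0.06700439] [ 0.46911086 -0.14049697 -0.25644222] 0.039344215933551675
```

View pics/c5.png

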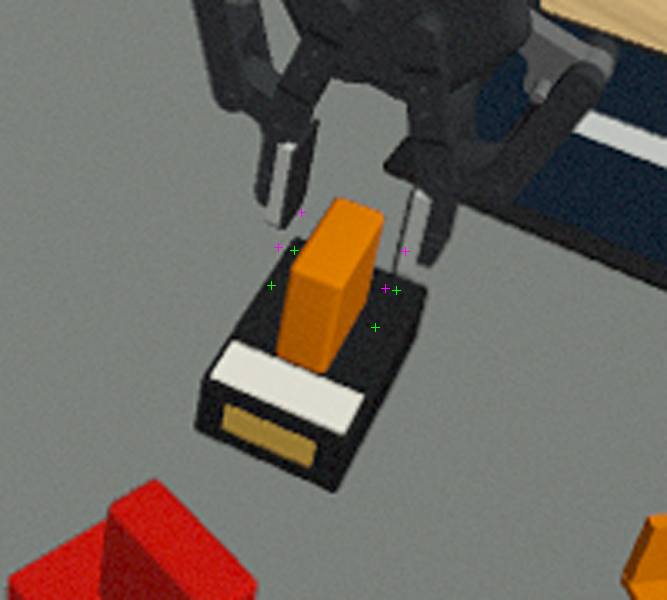

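The pad tips appear in the side view about 25 mm higher than the nominal TCP geometry predicts. I'll go down 12 mm, which still clears the pack top nominally, and look again before gripping.

Call:
drive_tool([
  [[0,0,0.004],0],
  [[0,0,0.004],0],
  [[0,0,0.004],0],
  [[0,0,0],0],
  [[0,0,0],0],
])

```text
t: 3.3
tool_pos: [0.5524, -0.2919, 0.0533]
tcp_rot: [0.987, 0.16, -0.001, -0.0]
contact_force: [-0.3, 0.4, -0.2]
finger_gap: 0.0382
```

```bash
cat > look.py <<'E'
import sys
from h import *
name,y0,y1,x0,x1,out=sys.argv[1],*map(int,sys.argv[2:6]),sys.argv[6]
s=arm.sense();print(s['t'],s['tool_pos'].round(4),s['contact_force'].round(1),round(s['finger_gap'],4),'dock',todock(s['tool_pos']).round(1))
im=arm.grab_frame(name)[:,:,::-1].copy();cv2.imwrite(f'pics/{out}_raw.png',im);f=min(800/(x1-x0),600/(y1-y0))
cv2.imwrite(f'pics/{out}.png',cv2.resize(im[y0:y1,x0:x1],None,fx=f,fy=f,interpolation=cv2.INTER_CUBIC))
E
python3 look.py side 220 400 340 540 c6
```

```text
3.3 [ 0.5524 -0.2919  0.0533] [-0.3  0.4 -0.2] 0.0382 dock [ 93.2 336.5  53.3]
```

View pics/c6.png

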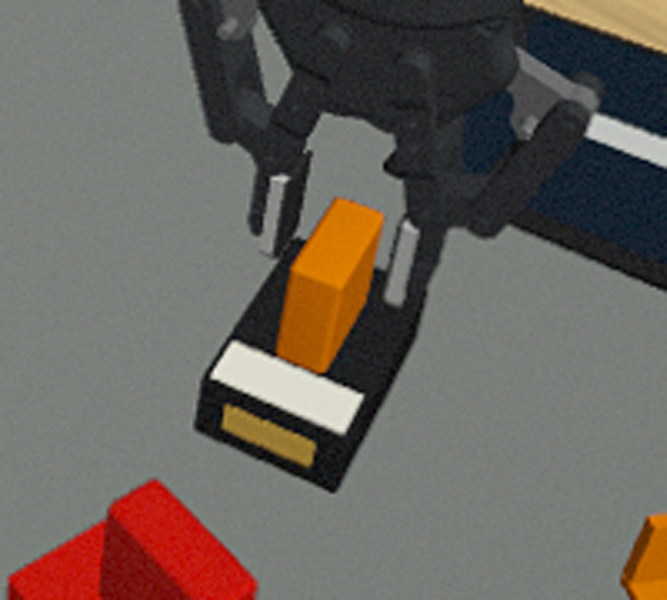

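Call:
drive_tool([
  [[0,0,0],0],
  [[0,0,0],0],
  [[0,0,0],0],
  [[0,0,0],0],
  [[0,0,0],0],
], fingers=0.1)

```text
t: 3.77
tool_pos: [0.553, -0.2921, 0.0545]
tcp_rot: [0.987, 0.16, 0.0, 0.0]
contact_force: [-0.3, 2.0, 1.1]
finger_gap: 0.0183
```

```bash
python3 look.py side 220 400 340 540 c7
```

```text
3.7667 [ 0.553  -0.2921  0.0545] [-0.3  2.   1.1] 0.0183 dock [ 92.7 336.9  54.5]
```

View pics/c7.png

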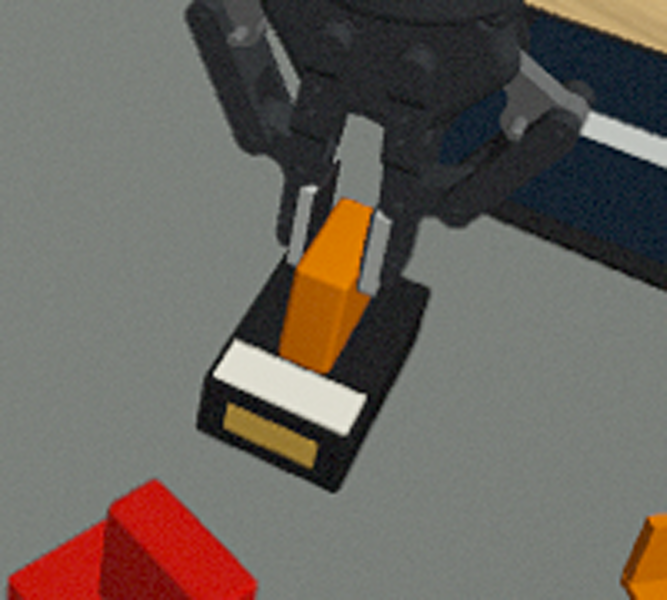

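Gripped, but by eye only about 14 mm of pad overlaps the grip. I'll reopen, go 9 mm lower by feel, and regrip.

Call:
drive_tool([
  [[0,0,0],0],
  [[0,0,0],0],
  [[0,0,0],0],
], fingers=0.45)

```text
t: 4.07
tool_pos: [0.5529, -0.2923, 0.0541]
tcp_rot: [0.987, 0.16, 0.0, 0.0]
contact_force: [0.7, -0.3, -0.5]
finger_gap: 0.0385
```

Call:
drive_tool([
  [[0,0,0.003],0],
  [[0,0,0.002],0],
  [[0,0,0],0],
])

```text
t: 4.32
tool_pos: [0.5525, -0.292, 0.0483]
tcp_rot: [0.987, 0.16, -0.0, -0.0]
contact_force: [0.4, -0.1, 0.5]
finger_gap: 0.0385
```

Call:
drive_tool([
  [[0,0,0.002],0],
  [[0,0,0.002],0],
  [[0,0,0],0],
])

```text
t: 4.57
tool_pos: [0.5526, -0.292, 0.0446]
tcp_rot: [0.987, 0.16, -0.0, -0.0]
contact_force: [-0.2, -0.1, 0.2]
finger_gap: 0.0385
```

```bash
python3 look.py side 220 400 340 540 c8
```

```text
4.5667 [ 0.5526 -0.292   0.0446] [-0.2 -0.1  0.2] 0.0385 dock [ 93.  336.7  44.6]
```

View pics/c8.png

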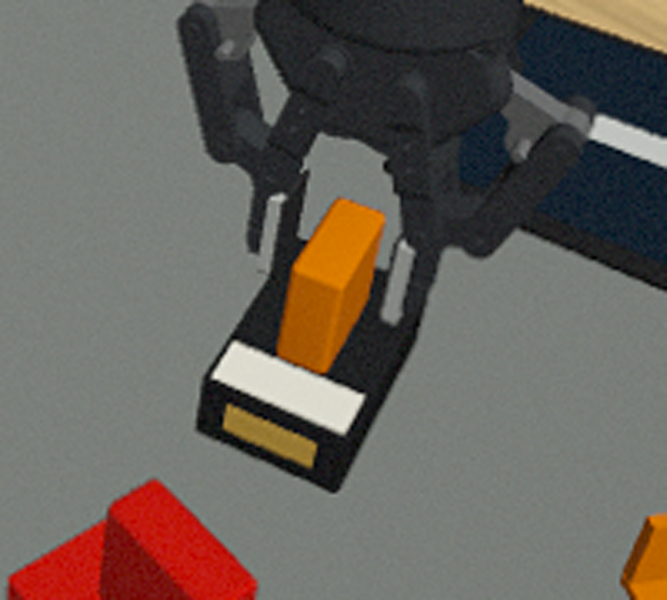

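Call:
drive_tool([
  [[0,0,0],0],
  [[0,0,0],0],
  [[0,0,0],0],
  [[0,0,0],0],
  [[0,0,0],0],
], fingers=0.0)

```text
t: 5.03
tool_pos: [0.5529, -0.2921, 0.0452]
tcp_rot: [0.987, 0.16, 0.0, -0.0]
contact_force: [0.2, 0.3, 0.4]
finger_gap: 0.0187
```

Call:
drive_tool([
  [[0,0,-0.01],0],
  [[0,0,-0.015],0],
  [[0,0,-0.015],0],
  [[0,0,-0.015],0],
  [[0,0,0],0],
])

```text
t: 5.45
tool_pos: [0.5549, -0.2935, 0.1045]
tcp_rot: [0.987, 0.16, 0.002, 0.002]
contact_force: [1.1, -1.0, -2.3]
finger_gap: 0.0187
```

```bash
python3 look.py side 180 400 320 560 c9
```

```text
5.45 [ 0.5549 -0.2935  0.1045] [ 1.1 -1.  -2.3] 0.0187 dock [ 91.2 338.6 104.5]
```

View pics/c9.png

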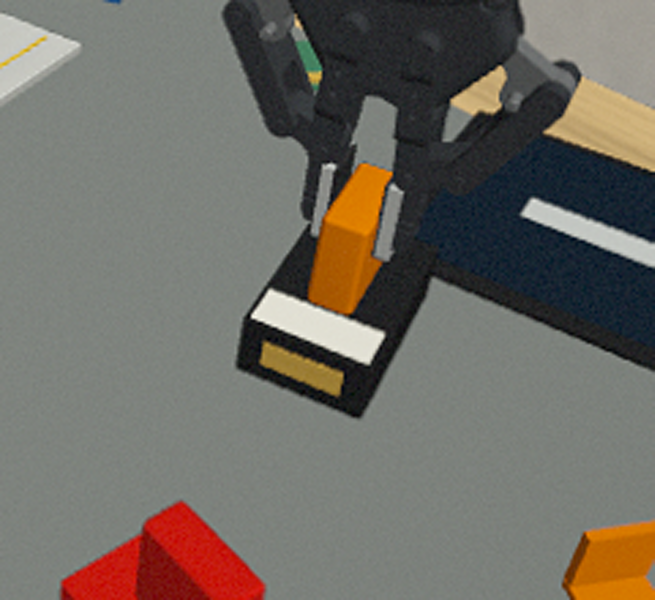

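Call:
drive_tool([
  [[0.0128,-0.0213,0],0],
  [[0.0128,-0.0213,0],0],
  [[0.0128,-0.0213,0],0],
  [[0.0128,-0.0213,0],0],
  [[0.0128,-0.0213,0],0],
])

```text
t: 5.92
tool_pos: [0.5792, -0.1696, 0.0987]
tcp_rot: [0.987, 0.16, -0.001, -0.001]
contact_force: [0.1, -0.2, -3.2]
finger_gap: 0.0187
```

Call:
drive_tool([
  [[0.0128,-0.0213,0],0],
  [[0.0128,-0.0213,0],0],
  [[0.0128,-0.0213,0],0],
  [[0.0128,-0.0213,0],0],
  [[0.0128,-0.0213,0],0],
])

```text
t: 6.33
tool_pos: [0.6063, -0.0483, 0.0987]
tcp_rot: [0.987, 0.16, -0.001, -0.0]
contact_force: [-0.1, -0.6, -2.2]
finger_gap: 0.0184
```

Call:
drive_tool([
  [[0.0128,-0.0213,0],0],
  [[0.0128,-0.0213,0],0],
  [[0.0128,-0.0213,0],0],
  [[0.0128,-0.0213,0],0],
  [[0.0128,-0.0213,0],0],
])

```text
t: 6.75
tool_pos: [0.6333, 0.0727, 0.0986]
tcp_rot: [0.987, 0.16, -0.001, -0.0]
contact_force: [0.2, 0.3, -2.8]
finger_gap: 0.0189
```

Call:
drive_tool([
  [[0,0,0],0.027],
  [[0,0,0],0.027],
  [[0,0,0],0.027],
  [[0,0,0],0.0255],
  [[0,0,0],0],
])

```text
t: 7.17
tool_pos: [0.6332, 0.0717, 0.0986]
tcp_rot: [0.994, 0.107, -0.001, -0.0]
contact_force: [-0.0, 0.4, -2.2]
finger_gap: 0.019
```

```bash
cat > st.py <<'E'
from h import *
from scipy.spatial.transform import Rotation as R
s=arm.sense();r=R.from_quat(s['tcp_rot']).as_matrix()
print(s['t'],'dock',todock(s['tool_pos']).round(1),'yaw',np.degrees(np.arctan2(r[1,0],r[0,0])).round(2),'F',s['contact_force'].round(1),'Fdock',round(s['contact_force']@DX,1),'gap',s['finger_gap'].round(4),'xz',r[:,2].round(4))
E
python3 st.py; python3 look.py side 100 300 150 450 c10;python3 look.py top 120 360 160 480 c11
```

```text
7.1667 [0.6332 0.0717 0.0986] [-0.   0.4 -2.2] 0.019 dock [-63.1  -1.5  98.6]
7.2167 [0.6333 0.0716 0.0988] [ 0.4  0.3 -3.1] 0.0187 dock [-63.2  -1.3  98.8]Traceback (most recent call last):
  File "st.py", line 4, in <module>
    print(s['t'],'dock',todock(s['tool_pos']).round(1),'yaw',np.degrees(np.arctan2(r[1,0],r[0,0])).round(2),'F',s['contact_force'].round(1),'Fdock',round(s['contact_force']@DX,1),'gap',s['finger_gap'].round(4),'xz',r[:,2].round(4))
                                                                                                                                                                                         ^^^^^^^^^^^^^^^^^^^^^
AttributeError: 'float' object has no attribute 'round'
```

View pics/c10.png

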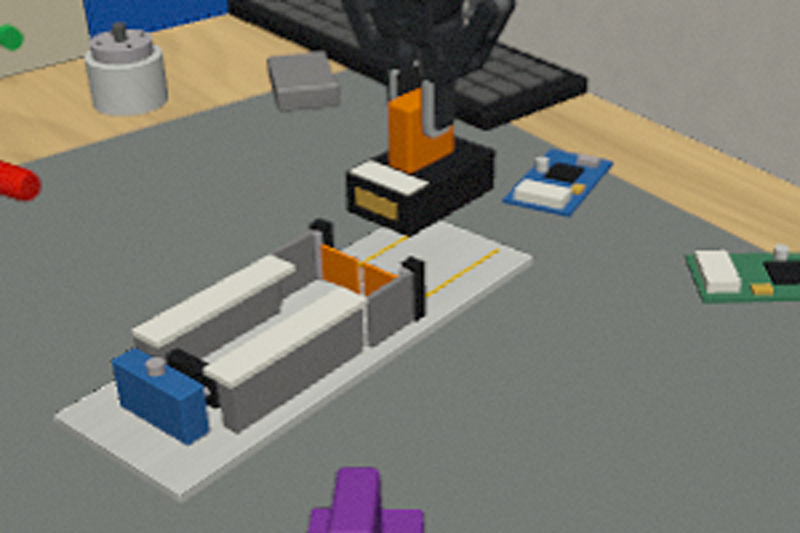

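View pics/c11.png

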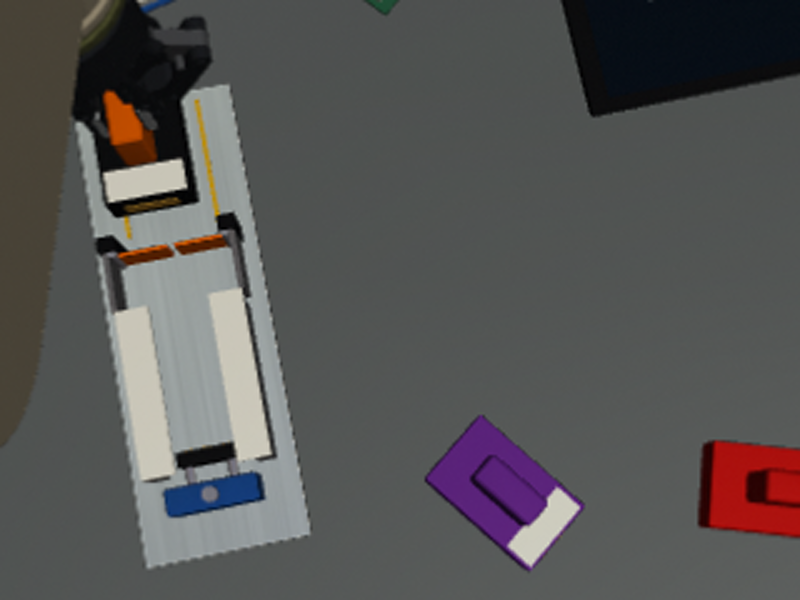

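Call:
drive_tool([
  [[0.001,0.0007,0.01],0],
  [[0.001,0.0007,0.01],0],
  [[0,0,0.01],0],
  [[0,0,0.008],0],
  [[0,0,0],0],
])

```text
t: 7.68
tool_pos: [0.6341, 0.0705, 0.0584]
tcp_rot: [0.994, 0.107, -0.003, -0.0]
contact_force: [-0.3, 0.4, -4.0]
finger_gap: 0.019
```

```bash
sed -i "s/s\['finger_gap'\].round(4)/round(s['finger_gap'],4)/" st.py; python3 st.py; python3 look.py top 140 270 170 330 c12
python3 - <<'E'
from h import *
t=cv2.imread('pics/c12_raw.png');hsv=cv2.cvtColor(t,cv2.COLOR_BGR2HSV)
w=cv2.inRange(hsv,(0,0,170),(40,60,255));o=np.zeros_like(w);o[150:215,190:245]=w[150:215,190:245]
c,_=cv2.findContours(o,0,1)
for q in c:
  if cv2.contourArea(q)>40: 
    P=np.array([todock(p)[:2] for p in onz('top',q.reshape(-1,2),.03+arm.sense()['tool_pos'][2]-.045)],np.float32);print(q.reshape(-1,2).mean(0),cv2.minAreaRect(P))
E
```

```text
7.6833 dock [-63.8  -0.1  58.4] yaw 12.31 F [-0.3  0.4 -4. ] Fdock 0.2 gap 0.019 xz [-5.3e-03 -1.0e-04 -1.0e+00]
7.6833 [0.6341 0.0705 0.0584] [-0.3  0.4 -4. ] 0.019 dock [-63.8  -0.1  58.4]
[223.55263158 198.30263158] ((-31.00885581970215, 0.3295440673828125), (48.614017486572266, 18.745573043823242), 89.53631591796875)
```

View pics/c12.png

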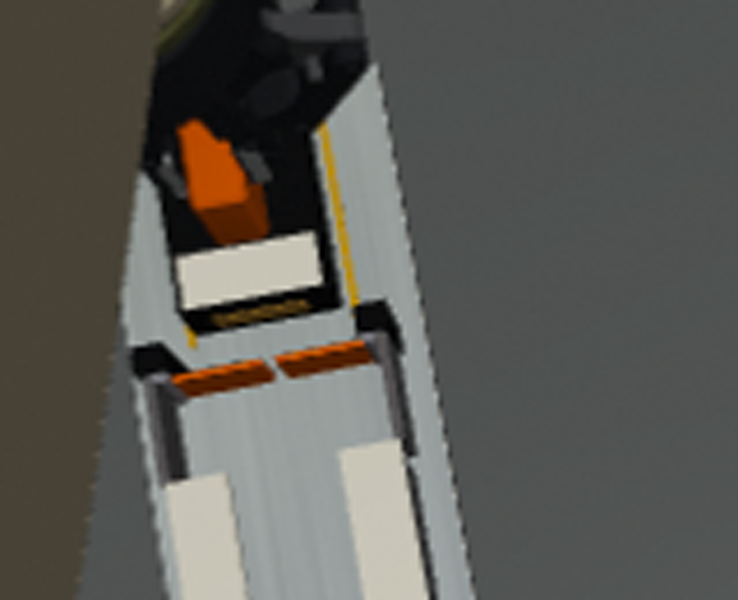

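Run:
```python
from h import *
f=738/160
def D(x,y,z): 
    p=todock(onz('top',[[x/f+170-.5+.1,y/f+140-.5+.1]],z)[0]);return p[:2].round(1)
print('lips',D(229,474,44),D(340,452,44)) if 0 else print('lips',D(229,474,.044),D(340,452,.044),D(164,486,.044),D(402,440,.044))
print('posts top',D(132,350,.048),D(164,345,.048),D(354,306,.048),D(388,300,.048))
print('flaps top inner',D(272,362,.037),D(278,360,.037),D(275,375,.037), D(172,380,.037),D(375,345,.037))
print('plate side',D(125,260,.008),D(413,240,.008))
```

```text
lips [ 40.8 -18.8] [40.6 20.8] [ 40.5 -41.9] [40.6 43.1]
posts top [ -9.3 -44.7] [ -8.9 -33.3] [-9.8 35.1] [-9.6 47.4]
flaps top inner [1.8 1.5] [1.4 3.8] [6.7 1.8] [  1.3 -34.7] [ 2.8 38.9]
plate side [-55.7 -50.5] [-42.3  56.9]
```

Call:
drive_tool([
  [[0,0.0008,0.002],0],
  [[0,0,0.001],0],
  [[0,0,0],0],
])

```text
t: 7.98
tool_pos: [0.6369, 0.0698, 0.0596]
tcp_rot: [0.994, 0.107, 0.0, 0.0]
contact_force: [-0.1, 0.0, -3.0]
finger_gap: 0.0187
```

Call:
drive_tool([
  [[0,0,0.001],0],
  [[0,0,0.001],0],
  [[0,0,0],0],
])

```text
t: 8.23
tool_pos: [0.6366, 0.0699, 0.0573]
tcp_rot: [0.994, 0.107, 0.0, 0.0]
contact_force: [0.7, -0.2, -2.5]
finger_gap: 0.0189
```

```bash
python3 st.py; python3 look.py side 130 270 210 400 c13
```

```text
8.2333 dock [-66.1   1.   57.3] yaw 12.31 F [ 0.7 -0.2 -2.5] Fdock -0.6 gap 0.0189 xz [ 2.e-04  0.e+00 -1.e+00]
8.2333 [0.6366 0.0699 0.0573] [ 0.7 -0.2 -2.5] 0.0189 dock [-66.1   1.   57.3]
```

View pics/c13.png

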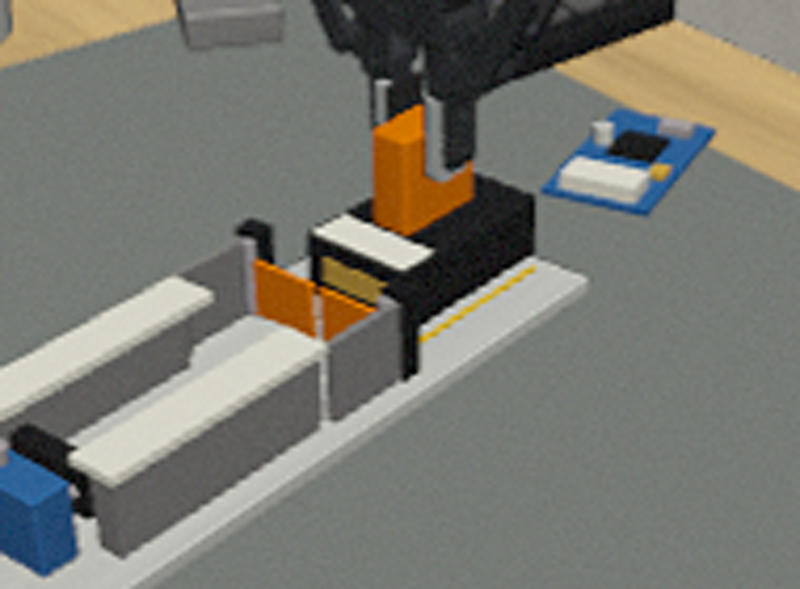

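Call:
drive_tool([
  [[0,0,0.001],0],
  [[0,0,0.001],0],
  [[0,0,0.001],0],
  [[0,0,0],0],
])

```text
t: 8.62
tool_pos: [0.6364, 0.0699, 0.0538]
tcp_rot: [0.994, 0.107, -0.0, -0.0]
contact_force: [-0.5, -0.6, -3.4]
finger_gap: 0.0184
```

Call:
drive_tool([
  [[0,0,0.001],0],
  [[0,0,0],0],
])

```text
t: 8.78
tool_pos: [0.6367, 0.0699, 0.0533]
tcp_rot: [0.994, 0.107, 0.0, -0.0]
contact_force: [-1.1, -0.2, -2.6]
finger_gap: 0.0188
```

Call:
drive_tool([
  [[0,0,0.001],0],
  [[0,0,0],0],
])

```text
t: 8.95
tool_pos: [0.6371, 0.07, 0.0532]
tcp_rot: [0.994, 0.107, 0.001, 0.0]
contact_force: [-2.4, 0.3, 3.5]
finger_gap: 0.0191
```

Call:
drive_tool([
  [[-0.002,0,-0.0005],0],
  [[-0.003,0,0],0],
  [[-0.003,0,0],0],
  [[-0.003,0,0],0],
  [[-0.003,0,0],0],
])

```text
t: 9.37
tool_pos: [0.6231, 0.0668, 0.0532]
tcp_rot: [0.994, 0.107, 0.001, 0.0]
contact_force: [1.1, 1.3, 2.1]
finger_gap: 0.0188
```

Call:
drive_tool([
  [[-0.003,0,0],0],
  [[-0.003,0,0],0],
  [[-0.003,0,0],0],
  [[-0.003,0,0],0],
  [[0,0,0],0],
])

```text
t: 9.78
tool_pos: [0.6132, 0.0647, 0.0537]
tcp_rot: [0.994, 0.107, 0.003, -0.0]
contact_force: [10.1, 3.1, -2.3]
finger_gap: 0.0187
```

```bash
python3 st.py; python3 look.py top 140 270 170 330 c14
```

```text
9.7833 dock [-42.1   1.1  53.7] yaw 12.31 F [10.1  3.1 -2.3] Fdock -10.6 gap 0.0187 xz [ 5.4e-03  9.0e-04 -1.0e+00]
9.7833 [0.6132 0.0647 0.0537] [10.1  3.1 -2.3] 0.0187 dock [-42.1   1.1  53.7]
```

View pics/c14.png

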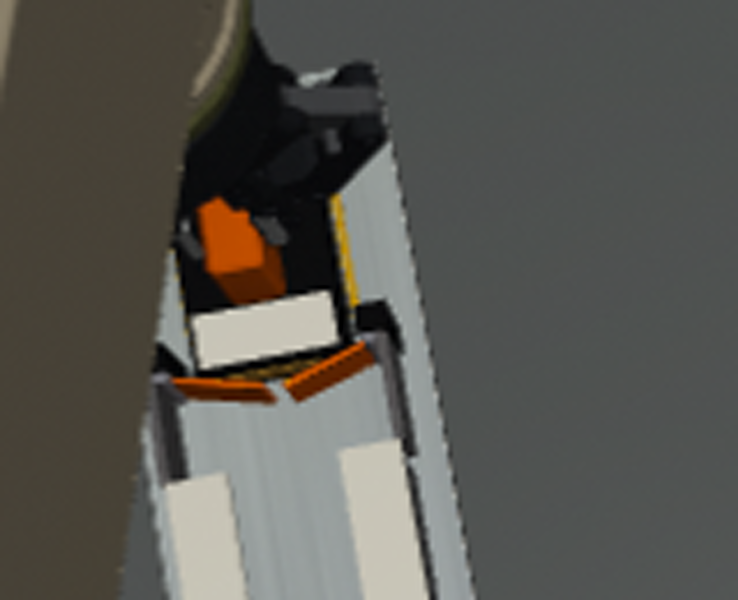

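The flaps are opening with the pack centred between the posts, at about 10 N resistance. I'll keep pushing.

Call:
drive_tool([
  [[-0.003,0,0],0],
  [[-0.003,0,0],0],
  [[-0.003,0,0],0],
  [[-0.003,0,0],0],
  [[-0.003,0,0],0],
])

```text
t: 10.25
tool_pos: [0.5983, 0.0616, 0.0537]
tcp_rot: [0.994, 0.107, 0.002, -0.0]
contact_force: [6.4, 2.1, -0.3]
finger_gap: 0.0189
```

Call:
drive_tool([
  [[-0.003,0,0],0],
  [[-0.003,0,0],0],
  [[-0.003,0,0],0],
  [[-0.003,0,0],0],
  [[0,0,0],0],
])

```text
t: 10.67
tool_pos: [0.585, 0.0586, 0.0533]
tcp_rot: [0.994, 0.107, 0.001, 0.0]
contact_force: [2.4, 2.1, 4.3]
finger_gap: 0.0191
```

```bash
python3 st.py; python3 look.py top 150 350 170 330 c15
```

```text
10.6667 dock [-13.3   1.1  53.3] yaw 12.31 F [2.4 2.1 4.3] Fdock -2.8 gap 0.0191 xz [ 1.3e-03  1.0e-04 -1.0e+00]
10.6667 [0.585  0.0586 0.0533] [2.4 2.1 4.3] 0.0191 dock [-13.3   1.1  53.3]
```

View pics/c15.png

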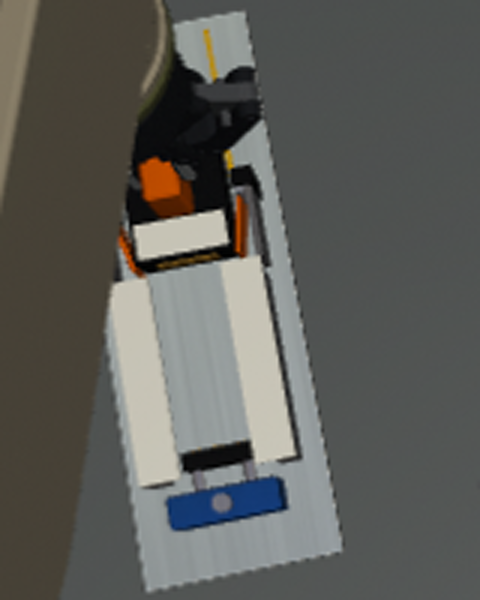

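Call:
drive_tool([
  [[-0.003,0,0],0],
  [[-0.003,0,0],0],
  [[-0.003,0,0],0],
  [[-0.003,0,0],0],
  [[-0.003,0,0],0],
])

```text
t: 11.13
tool_pos: [0.5705, 0.0553, 0.0532]
tcp_rot: [0.994, 0.107, 0.001, 0.0]
contact_force: [3.9, 1.0, 5.2]
finger_gap: 0.0189
```

Call:
drive_tool([
  [[-0.003,0,0],0],
  [[-0.003,0,0],0],
  [[-0.003,0,0],0],
  [[-0.003,0,0],0],
  [[-0.003,0,0],0],
])

```text
t: 11.55
tool_pos: [0.5558, 0.0521, 0.0532]
tcp_rot: [0.994, 0.107, 0.001, 0.0]
contact_force: [4.1, 1.0, 5.8]
finger_gap: 0.0188
```

```bash
python3 st.py; python3 look.py top 150 350 170 330 c16;python3 look.py side 140 280 180 380 c17
```

```text
11.55 dock [16.6  1.2 53.2] yaw 12.31 F [4.1 1.  5.8] Fdock -4.2 gap 0.0188 xz [ 0.0011 -0.     -1.    ]
11.55 [0.5558 0.0521 0.0532] [4.1 1.  5.8] 0.0188 dock [16.6  1.2 53.2]
11.6 [0.5552 0.052  0.0531] [3.4 1.  6.3] 0.0186 dock [17.2  1.1 53.1]
```

View pics/c16.png

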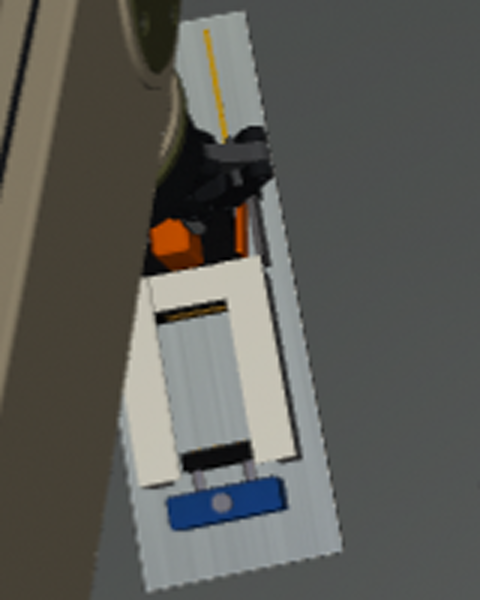

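View pics/c17.png

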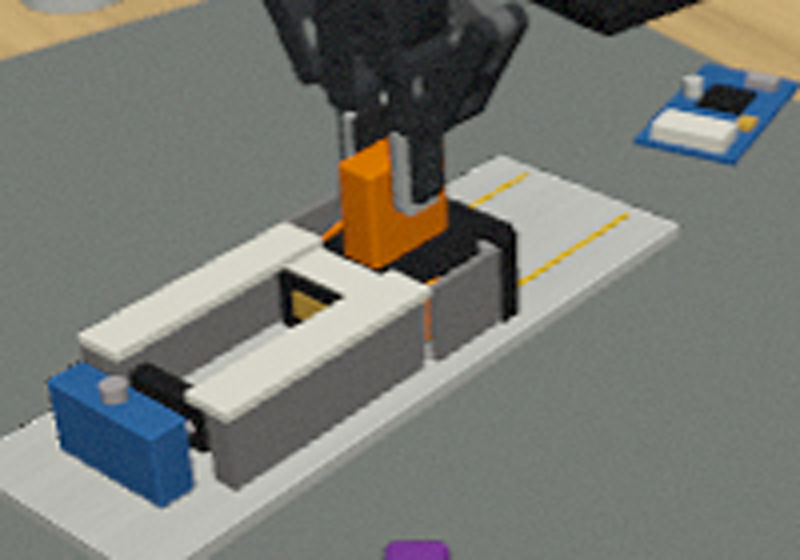

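Call:
drive_tool([
  [[-0.003,0,-0.0003],0],
  [[-0.003,0,0],0],
  [[-0.003,0,0],0],
  [[-0.003,0,0],0],
  [[-0.003,0,0],0],
])

```text
t: 12.07
tool_pos: [0.5408, 0.0489, 0.0532]
tcp_rot: [0.994, 0.107, 0.0, 0.0]
contact_force: [3.2, 1.2, 5.7]
finger_gap: 0.0187
```

Call:
drive_tool([
  [[-0.003,0,0],0],
  [[-0.003,0,0],0],
  [[-0.003,0,0],0],
  [[-0.003,0,0],0],
  [[-0.003,0,0],0],
])

```text
t: 12.48
tool_pos: [0.5261, 0.0457, 0.0532]
tcp_rot: [0.994, 0.107, 0.0, 0.0]
contact_force: [2.6, 0.6, 5.1]
finger_gap: 0.0187
```

Call:
drive_tool([
  [[-0.003,0,0],0],
  [[-0.003,0,0],0],
  [[-0.003,0,0],0],
  [[-0.003,0,0],0],
  [[-0.003,0,0],0],
])

```text
t: 12.9
tool_pos: [0.5115, 0.0425, 0.0532]
tcp_rot: [0.994, 0.107, 0.0, 0.0]
contact_force: [3.3, 1.6, 5.8]
finger_gap: 0.0187
```

```bash
python3 st.py; python3 look.py top 150 350 170 330 c18;python3 look.py side 140 280 180 380 c19
```

```text
12.9 dock [62.   1.1 53.2] yaw 12.31 F [3.3 1.6 5.8] Fdock -3.6 gap 0.0187 xz [ 6.e-04  0.e+00 -1.e+00]
12.9 [0.5115 0.0425 0.0532] [3.3 1.6 5.8] 0.0187 dock [62.   1.1 53.2]
12.95 [0.511  0.0424 0.0532] [3.2 0.8 5.5] 0.0187 dock [62.5  1.1 53.2]
```

View pics/c18.png

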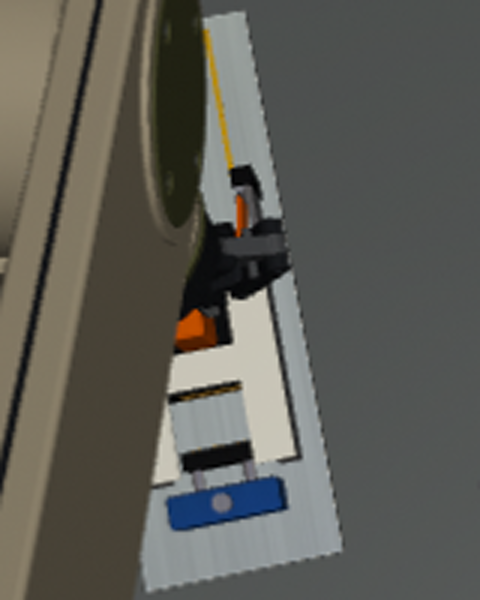

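View pics/c19.png

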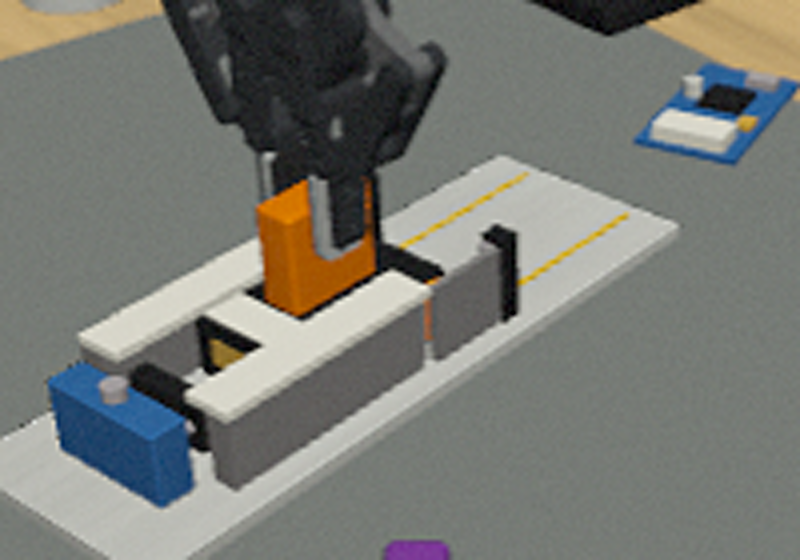

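Call:
drive_tool([
  [[-0.003,0,0],0],
  [[-0.003,0,0],0],
  [[-0.003,0,0],0],
  [[-0.003,0,0],0],
  [[-0.003,0,0],0],
])

```text
t: 13.42
tool_pos: [0.4968, 0.0393, 0.0532]
tcp_rot: [0.994, 0.107, 0.0, 0.0]
contact_force: [3.9, 1.6, 5.4]
finger_gap: 0.0188
```

Call:
drive_tool([
  [[-0.002,0,0],0],
  [[-0.002,0,0],0],
  [[-0.002,0,0],0],
  [[-0.001,0,0],0],
  [[-0.001,0,0],0],
])

```text
t: 13.83
tool_pos: [0.4887, 0.0376, 0.0531]
tcp_rot: [0.994, 0.107, -0.0, 0.0]
contact_force: [1.8, 2.1, 6.5]
finger_gap: 0.0187
```

Call:
drive_tool([
  [[-0.001,0,0],0],
  [[-0.001,0,0],0],
  [[-0.001,0,0],0],
  [[-0.001,0,0],0],
  [[-0.001,0,0],0],
])

```text
t: 14.25
tool_pos: [0.4839, 0.0365, 0.0531]
tcp_rot: [0.994, 0.107, -0.0, 0.0]
contact_force: [2.7, 1.3, 6.3]
finger_gap: 0.0189
```

Call:
drive_tool([
  [[-0.001,0,0],0],
  [[-0.001,0,0],0],
  [[-0.001,0,0],0],
  [[-0.001,0,0],0],
])

```text
t: 14.58
tool_pos: [0.481, 0.0358, 0.0534]
tcp_rot: [0.994, 0.107, 0.001, -0.0]
contact_force: [7.3, 1.9, 3.5]
finger_gap: 0.0183
```

```bash
python3 st.py
```

```text
14.5833 dock [93.2  1.1 53.4] yaw 12.31 F [7.3 1.9 3.5] Fdock -7.5 gap 0.0183 xz [ 2.1e-03  3.0e-04 -1.0e+00]
```

Call:
drive_tool([
  [[-0.001,0,0],0],
  [[-0.001,0,0],0],
  [[-0.001,0,0],0],
  [[-0.001,0,0],0],
  [[-0.001,0,0],0],
])

```text
t: 15.0
tool_pos: [0.4764, 0.0348, 0.0535]
tcp_rot: [0.994, 0.107, 0.001, -0.0]
contact_force: [7.8, 1.0, 2.8]
finger_gap: 0.0189
```

Call:
drive_tool([
  [[-0.001,0,0],0],
  [[-0.001,0,0],0],
  [[-0.001,0,0],0],
  [[-0.001,0,0],0],
])

```text
t: 15.33
tool_pos: [0.4727, 0.034, 0.0536]
tcp_rot: [0.994, 0.107, 0.002, -0.0]
contact_force: [9.1, 2.1, 1.1]
finger_gap: 0.019
```

```bash
python3 st.py;python3 look.py side 140 280 180 380 c20
```

```text
15.3333 dock [101.7   1.2  53.6] yaw 12.31 F [9.1 2.1 1.1] Fdock -9.3 gap 0.019 xz [ 3.3e-03  5.0e-04 -1.0e+00]
15.3333 [0.4727 0.034  0.0536] [9.1 2.1 1.1] 0.019 dock [101.7   1.2  53.6]
```

View pics/c20.png

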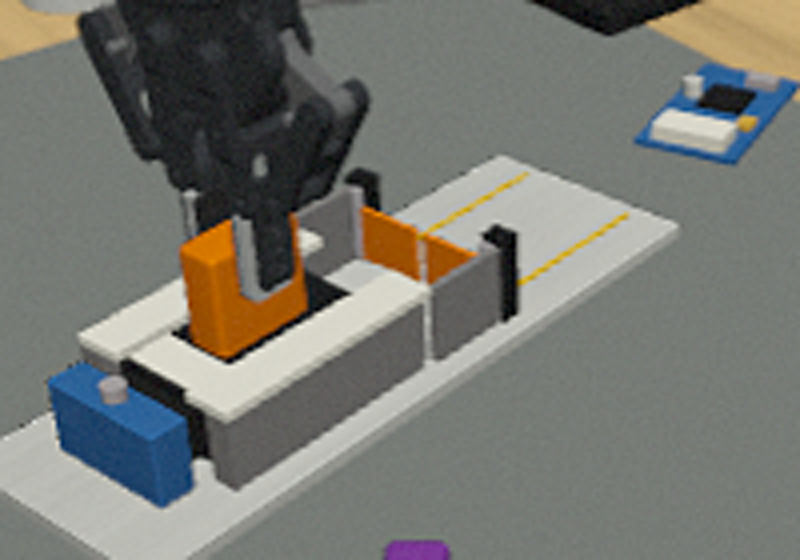

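The flaps have closed behind the pack and the strip is being pushed back. I'll feel for the stop in small steps.

Call:
drive_tool([
  [[-0.001,0,0],0],
  [[-0.001,0,0],0],
])

```text
t: 15.55
tool_pos: [0.4709, 0.0336, 0.0536]
tcp_rot: [0.994, 0.107, 0.002, -0.0]
contact_force: [10.2, 2.1, 3.0]
finger_gap: 0.0188
```

Call:
drive_tool([
  [[-0.0007,0,0],0],
  [[-0.0007,0,0],0],
])

```text
t: 15.72
tool_pos: [0.4696, 0.0333, 0.0537]
tcp_rot: [0.994, 0.107, 0.002, -0.0]
contact_force: [10.7, 2.6, 2.7]
finger_gap: 0.0188
```

Call:
drive_tool([
  [[-0.0007,0,0],0],
  [[-0.0007,0,0],0],
])

```text
t: 15.88
tool_pos: [0.4693, 0.0332, 0.0539]
tcp_rot: [0.994, 0.107, 0.003, -0.0]
contact_force: [16.5, 4.9, -4.3]
finger_gap: 0.0188
```

Call:
drive_tool([
  [[-0.0007,0,0],0],
  [[0,0,0],0],
])

```text
t: 16.05
tool_pos: [0.4693, 0.0332, 0.054]
tcp_rot: [0.994, 0.107, 0.004, -0.0]
contact_force: [17.5, 4.2, -5.3]
finger_gap: 0.0188
```

The resistance turned firm: about 18 N with the position stalled at x=0.4693. Releasing now.

Call:
drive_tool([
  [[0,0,0],0],
  [[0,0,0],0],
  [[0,0,0],0],
  [[0,0,0],0],
], fingers=0.55)

```text
t: 16.38
tool_pos: [0.4646, 0.0326, 0.052]
tcp_rot: [0.994, 0.107, -0.001, -0.0]
contact_force: [0.5, -0.6, -0.1]
finger_gap: 0.0469
```

Call:
drive_tool([
  [[0,0,-0.005],0],
  [[0,0,-0.01],0],
  [[0,0,-0.015],0],
  [[0,0,-0.02],0],
  [[0,0,-0.02],0],
])

```text
t: 16.8
tool_pos: [0.4657, 0.0326, 0.1243]
tcp_rot: [0.994, 0.107, -0.0, -0.0]
contact_force: [0.7, 0.4, 0.2]
finger_gap: 0.0468
```

Call:
drive_tool([
  [[0,0,-0.02],0],
  [[0,0,-0.02],0],
  [[0,-0.02,-0.02],0],
  [[0,-0.03,0],0],
  [[0,-0.03,0],0],
])

```text
t: 17.22
tool_pos: [0.4502, 0.1113, 0.1862]
tcp_rot: [0.994, 0.106, 0.002, -0.0]
contact_force: [0.4, -0.1, -0.6]
finger_gap: 0.0471
```

Call:
drive_tool([
  [[0,-0.03,0],0],
  [[0,-0.03,0],0],
  [[0,-0.03,0],0],
  [[0,-0.03,0],0],
  [[0,0,0],0],
])

```text
t: 17.63
tool_pos: [0.4222, 0.2323, 0.1842]
tcp_rot: [0.994, 0.109, 0.0, -0.001]
contact_force: [1.1, -0.1, -0.9]
finger_gap: 0.0471
```

```bash
python3 st.py;python3 look.py side 140 280 180 380 c21;python3 look.py top 150 350 170 330 c22
```

```text
17.6333 dock [ 108.8 -203.3  184.2] yaw 12.51 F [ 1.1 -0.1 -0.9] Fdock -1.1 gap 0.0471 xz [ 4.0e-04  2.4e-03 -1.0e+00]
17.6333 [0.4222 0.2323 0.1842] [ 1.1 -0.1 -0.9] 0.0471 dock [ 108.8 -203.3  184.2]
17.6833 [0.4227 0.2302 0.184 ] [ 0.9 -0.4 -0.4] 0.0469 dock [ 108.7 -201.2  184. ]
```

View pics/c21.png

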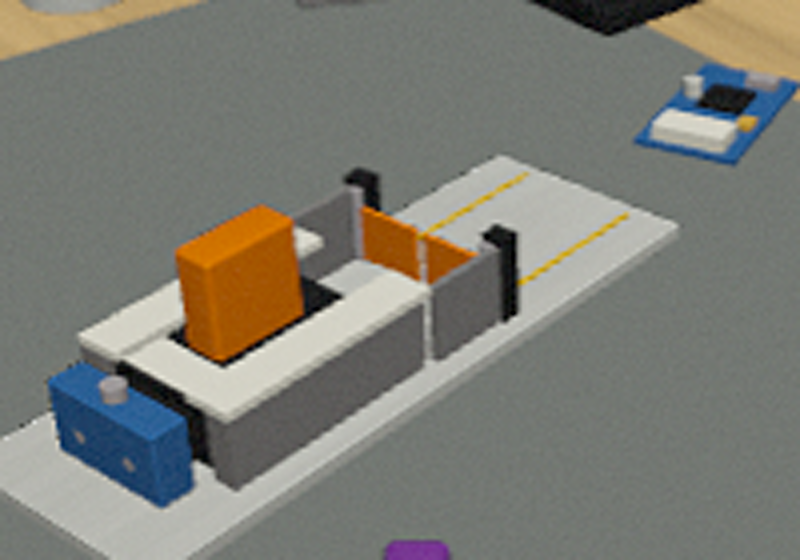

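View pics/c22.png

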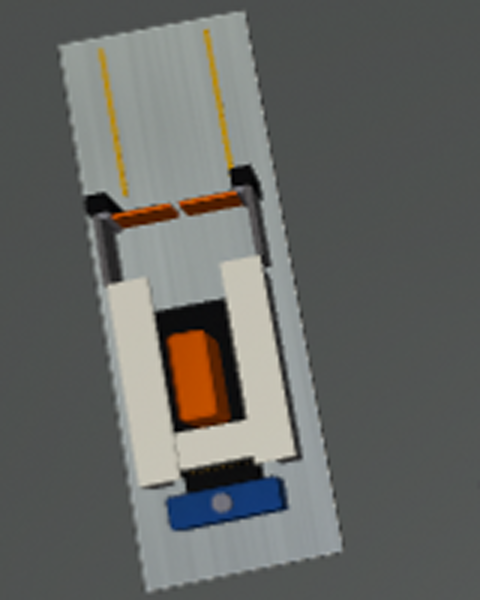

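Flaps are shut, and the strip sits against the blue block with its guide pins now showing through the back. The pack is seated and the arm is clear, so I'm handing in.

```bash
python3 -c "
from rig import arm
print(arm.sense()['t']);print(arm.sign_off())"
```

```text
17.7333
the job is handed in; nothing more can be done
None
```

The black battery pack is in the charging dock, pushed in until the contact strip reached its stop, and the job was handed in at 17.7 s.

- **What I did:** I gripped the pack by its orange grip and set it on the open front plate with the brass end towards the flaps. I then slid it through the flaps in 3 mm steps, dropping to about 1 mm steps at the strip.
- **Where it stopped:** Resistance on the strip ran from about 7.5 N to 11 N. It then rose to about 18 N while the position stalled at world x = 0.469 m, after roughly 12 mm of strip travel. That is under the strip's 25 N limit. I released there and backed away.
- **Last checks:** Both views after release show:
  - both flaps closed behind the pack;
  - the strip back against the blue block, with its guide pins coming through the rear;
  - the pack on the lane and the arm well clear, with about 1 N at the wrist.
- **What disagreed:**
  - In the side view the fingertips looked about 25 mm higher than the reported gripper position implied. I regripped 9 mm lower by sight and feel, and felt no contact with the roof lips.
  - The two cameras differed by about 5 mm on the pack's position. For the dock, the two views differed by about 2 pixels.
  - The lane centre measured about 1 mm off my first dock estimate, so I corrected for that before pushing.

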